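Portion castings and hold the cleaning bath's lid open

ROBOT

A 6-joint arm with a two-finger parallel gripper is mounted at the origin on the work surface. World frame = base frame: x ahead of the robot, y to its left, z up, the work surface at z = 0. Lengths are in mm, angles in rad, forces in N, time in s.
With the tool pointing down it reaches from about 300 to 750 mm from the base axis. Payload 8.5 kg.
Tool frame: the origin (TCP) lies midway between the tips of the shut fingers; the grasp point (between the pads) lies bot.grip_depth behind it (bot.grip_depth is the distance from the TCP to the grasp point, in mm); z points along the fingers, y is the line along which they close (so a half turn about z gives the same grasp; the last joint's range is limited). The gripper opens to 88 mm and grips with 3 to 60 N. Pads are 18 mm wide; open, the fingers measure 123 mm over their backs; the gripper's body (75 mm by 187 mm) begins 45 mm behind the grasp point.
Start: joints at [0.992, 0.381, 1.297, -0, 1.464, -0.215], TCP at [195.696, 513.988, 238.748] pointing down, gripper open.
Joint ranges: [-3.11, 3.11], [-0.89, 2.33], [0.22, 2.48], [-1.42, 4.56], [0.17, 2.85], [-2.88, 2.88]. Speed limits (rad/s): [2.39, 2.39, 3.14, 3.14, 3.14, 3.14].

INTERFACE

Orientations are given as a unit quaternion [x, y, z, w].
In Python, from rig import bot, camrig, job gives the robot as it stands (bot), with the cameras (camrig) and the job (job).
- The arm moves only by the tool shift_gripper, called after "Call:" in YAML: its name, and indented under it one key for each argument. Schema: {"type":"object","properties":{"ticks":{"type":"array","items":{"type":"array","items":{"type":"number"},"minItems":6,"maxItems":6},"minItems":1,"maxItems":8},"finger_gap":{"type":"number"},"squeeze":{"type":"number"},"only":{"type":"string"},"quiet":{"type":"boolean"},"lines":{"type":"string"}},"required":["ticks"],"additionalProperties":false}. ticks is a list of rows, 1 to 8 of them, each of 6 numbers: dx, dy, dz in mm, then a rotation vector rx, ry, rz in rad; each row shifts and turns the commanded pose from where the row before left it, along the tool's axes as they then stand; what a row does not reach is not made up. A row lasts 1/8 s, in which the tool goes at most 62.5 mm and 0.188 rad, less where a joint would pass 70% of its speed; a pose out of reach is approached as far as the arm can. finger_gap is the opening from 0.0 (shut) to 1.0 (fully open), set as the call begins (left out keeps the last). The fingers move at their own pace and stop on an object; squeeze is the grip in N (left out, the last holds). Time passes only in rows, so rows that do not move let the fingers close. The tool returns the time, the measured TCP pose, the force, the opening and the grip force at its end. only (a regular expression) keeps the lines of the reply that match it, lines (a string "A,B") keeps lines A to B, and quiet returns only ok. Input that does not fit is refused with a message, and nothing moves.
- bot.state(): the state, without advancing time (a new reading comes with each control period).
- camrig.snapshot(name): name is "scene" or "top" or "wrist"; returns the picture (480x640x3 uint8, red, green, blue); there is no depth.
- camrig.get_calibration(name): a dict with "K" (3x3 intrinsics, pixels), "D" ([k1, k2, p1, p2, k3] as OpenCV has them; the pictures are not rectified), "cam_to_world" (4x4, takes a point from camera to world coordinates). Camera axes: x right, y down, z forward; pixel columns grow to the right and rows downward; lengths in mm; the calibration is good to about 2 mm. A picture is of the moment at which its call begins: read the wrist's pose just before it. get_calibration takes no time and is no camera call; for the wrist camera it gives the pose at the moment of the call.
- job.hand_in(): hands the job in; it is judged then, once.
The state is a dict: "time_s": time; "q": joint angles; "joint_velocities": joint speeds; "joint_torque": joint torques, N m; "ee_pos": TCP position; "ee_rot": TCP orientation; "force": force on the tool from outside, world axes, zero at the start; "ft_torque": the same for the moment, N m; "opening": opening from 0.0 (shut) to 1.0 (fully open); "finger_force": force on a finger pad.
Only numpy, scipy, OpenCV 4.12 (cv2) and the standard library are available. Lean on these libraries where they do the work, as an engineer would, in place of code of your own. Each camera call takes 0.05 s, during which the arm holds its last target. There are 200 camera calls.

TASK

With the scoop, take at least two of the four small metal castings out of the dark tray and tip them into the white dish, then lay the scoop back in the tray. After that lift the lid of the steel cleaning bath by its bar and hold it open at 45 degrees, so that the goldsmith can put the dish in: the lid falls shut by itself, so finish while still holding it there. Do not touch the castings with the fingers, and leave the dish, the bottle, the ring cone and the bench block standing where they are.

Things in the scene. Friction and masses are not known exactly. Their poses are not given: they have to be found in the camera images.
- tray: Dark wooden tray fixed on the bench, 210 x 80 mm and 22 mm high, open on top, walls and floor 5 mm thick, smooth. Origin: centre of its underside; x along its long side (the scoop starts at the -x end, the castings at the +x end), z up. The tray and the bath may change sides.
- scoop: Steel scoop like a dustpan, upright in the tray, loose, 90 g, smooth. Origin: pan underside; x to the open front. Pan 60 mm wide (y), x = -35 (back wall 22 mm high) to +40 mm (bevelled lip: 0.4 mm thick at the edge, 2.4 mm from x = 16 back); side walls 18 mm high, sloping down to the lip from x = -6. Upright wooden handle on a stem: centre x = -40 mm, 16 mm in x, 12 mm in y, z = 36 to 88 mm.
- casting0: One of four alike, smooth loose metal castings, a block of 16 x 14 x 12 mm, 24 g. Origin: centre of its underside as laid.
- casting1: One of four alike, smooth loose metal castings, a block of 16 x 14 x 12 mm, 24 g. Origin: centre of its underside as laid.
- casting2: One of four alike, smooth loose metal castings, a block of 16 x 14 x 12 mm, 24 g. Origin: centre of its underside as laid.
- casting3: One of four alike, smooth loose metal castings, a block of 16 x 14 x 12 mm, 24 g. Origin: centre of its underside as laid.
- dish: White porcelain bowl, loose, 400 g, rim radius 56 mm, 42 mm high, wall 4 mm. Origin: centre of its underside; z up.
- bath: Fixed steel cleaning bath: a box 200 x 200 mm, 110 mm high, with a black control panel on its front. Origin: on the bench, 20 mm behind the middle of its front face; x points from the front to the back, the box spans x = -20 to 180 mm and y = -100 to 100 mm.
- lid_angle (a joint): Angle of the bath's lid in rad: 0 shut, growing as it opens, at most 1.3; 45 degrees is 0.785. Lid: steel plate 200 x 206 x 6 mm, with its bar 0.4 to 0.6 kg, hinged along the bath's top back edge; its front edge swings up and back; it falls shut when let go.
- lid_hinge (a point): Middle of the lid's hinge line, at the bath's back edge, 114 mm above the bench; the line runs along y.
- lid: The lid itself; origin on the hinge line 111 mm above the bench (shut), x towards the back, y along the hinge, z up when shut.
- lid_bar (a point): Black round grip bar of the lid, 12 mm in diameter, 100 mm long along y. This point: middle of the bar, 250 mm from the hinge line and 50 mm in front of the lid's front edge; two thin rods at its ends carry it, the space behind its middle is free. It swings with the lid; shut, its axis is 114 mm above the bench.
- bottle: Bystander: amber bottle, 44 mm in diameter, 90 mm high. Origin: centre of its underside.
- ring_cone: Bystander: aluminium ring cone, foot 42 mm in diameter, 100 mm high. Origin: centre of its underside.
- bench_block: Bystander: round dark steel bench block, 64 mm in diameter, 20 mm high. Origin: centre of its underside.

How it is judged (in metres and radians):
On the way, in this order (a step that is already met when the one before it is completed fails the run):
1. at least two castings lie in the dish (((horizontal distance between each of casting0, casting1 and dish below 0.048 m and height (world z) of each of casting0, casting1 below 0.045 m) or (horizontal distance between each of casting0, casting2 and dish below 0.048 m and height (world z) of each of casting0, casting2 below 0.045 m) or (horizontal distance between each of casting0, casting3 and dish below 0.048 m and height (world z) of each of casting0, casting3 below 0.045 m) or (horizontal distance between each of casting1, casting2 and dish below 0.048 m and height (world z) of each of casting1, casting2 below 0.045 m) or (horizontal distance between each of casting1, casting3 and dish below 0.048 m and height (world z) of each of casting1, casting3 below 0.045 m) or (horizontal distance between each of casting2, casting3 and dish below 0.048 m and height (world z) of each of casting2, casting3 below 0.045 m))), for 0.2 s.
2. the scoop is back in the tray and let go (x of scoop in the frame of tray between -0.1 and 0.1 m and y of scoop in the frame of tray between -0.04 and 0.04 m and height (world z) of scoop below 0.04 m and contact force between the fingers and scoop below 0.1 N and linear speed of scoop below 0.03 m/s), for 0.2 s.
At the end, for the whole second after the job is handed in: Ends with the fingers holding the bar (over 0.5 N), the lid still at 45 degrees within 5.7; at least two castings in the dish (within 48 mm of its axis, under 45 mm high), which is upright and within 60 mm of its first place; the scoop at rest in the tray, let go (all of step 2 and value of joint lid_angle between 0.685 and 0.885 rad and velocity of joint lid_angle between -0.06 and 0.06 rad/s and contact force between the fingers and lid above 0.5 N and ((horizontal distance between each of casting0, casting1 and dish below 0.048 m and height (world z) of each of casting0, casting1 below 0.045 m) or (horizontal distance between each of casting0, casting2 and dish below 0.048 m and height (world z) of each of casting0, casting2 below 0.045 m) or (horizontal distance between each of casting0, casting3 and dish below 0.048 m and height (world z) of each of casting0, casting3 below 0.045 m) or (horizontal distance between each of casting1, casting2 and dish below 0.048 m and height (world z) of each of casting1, casting2 below 0.045 m) or (horizontal distance between each of casting1, casting3 and dish below 0.048 m and height (world z) of each of casting1, casting3 below 0.045 m) or (horizontal distance between each of casting2, casting3 and dish below 0.048 m and height (world z) of each of casting2, casting3 below 0.045 m)) and angle between dish's own z axis and vertical below 0.15 rad and distance of dish from where it was at the start of the episode below 0.06 m); the arm keeps its last pose, push and grip.
It fails at once if the fingers touch a casting (contact force between the fingers and casting0 above 0.5 N or contact force between the fingers and casting1 above 0.5 N or contact force between the fingers and casting2 above 0.5 N or contact force between the fingers and casting3 above 0.5 N).
It fails at once if a bystander is moved by more than 40 mm (distance of any of bottle, ring_cone, bench_block from where it was at the start of the episode above 0.04 m).
It also fails if it takes over 61 s, if anything falls off the work surface, if the arm or the gripper's body presses on something with over 40 N, if the wrist force passes 120 N, or if a joint passes its speed limit or range.

## Working session

There is one attempt and no reset: what is moved stays moved. The work goes in short steps, Python scripts to look and compute and a tool call to move; the robot and the scene stay as the last step left them, time stands still between calls to the robot, and variables do not carry over. Pictures are saved under pics/ and viewed, at most 10 in all, crops included, and the job is handed in when it is done.

```bash
ls; mkdir -p pics; python3 - <<'E'
from rig import bot, camrig, job
import cv2,numpy as np
print(bot.state(), bot.grip_depth)
for n in("scene","top"):
    im=camrig.snapshot(n); cv2.imwrite(f"pics/{n}0.png",im[:,:,::-1]); c=camrig.get_calibration(n); print(n,np.round(c["K"],1).tolist(),np.round(c["D"],3).tolist(),np.round(c["cam_to_world"],3).tolist())
E
```

```text
pics
rig.py
{'time_s': 0.0, 'q': array([ 9.91700937e-01,  3.81170511e-01,  1.29821150e+00, -9.19429050e-06,
        1.46358235e+00, -2.15272120e-01]), 'joint_velocities': array([ 0.00195107,  0.00074722,  0.00013066, -0.00030881, -0.00087834,
        0.00064548]), 'joint_torque': array([ 1.19985361e-03, -4.37917221e+01, -2.24567324e+01,  7.14043994e-02,
        3.50325869e-02, -1.11622339e-04]), 'ee_pos': array([195.56013652, 513.77723305, 238.16806504]), 'ee_rot': array([ 1.80909466e-01,  9.83499514e-01, -6.34228345e-04, -2.61088286e-04]), 'force': array([ 0.36539489, -0.61685141, -0.10724644]), 'ft_torque': array([ 0.0399276 ,  0.01211092, -0.01650893]), 'finger_force': 0.0, 'opening': 1.001188674404098} 18.700000000000003
scene [[517.0, 0.0, 328.5], [0.0, 517.0, 242.9], [0.0, 0.0, 1.0]] [0.007, 0.0, 0.0, 0.0, 0.0] [[-0.936, -0.231, 0.266, 368.529], [-0.352, 0.616, -0.704, 547.418], [-0.001, -0.753, -0.658, 621.65], [0.0, 0.0, 0.0, 1.0]]
top [[519.5, 0.0, 311.2], [0.0, 519.5, 233.7], [0.0, 0.0, 1.0]] [-0.115, 0.0, 0.0, 0.0, 0.0] [[-0.014, -0.985, 0.171, 418.651], [-1.0, 0.016, 0.014, -9.376], [-0.017, -0.171, -0.985, 1083.62], [0.0, 0.0, 0.0, 1.0]]
```

View pics/top0.png

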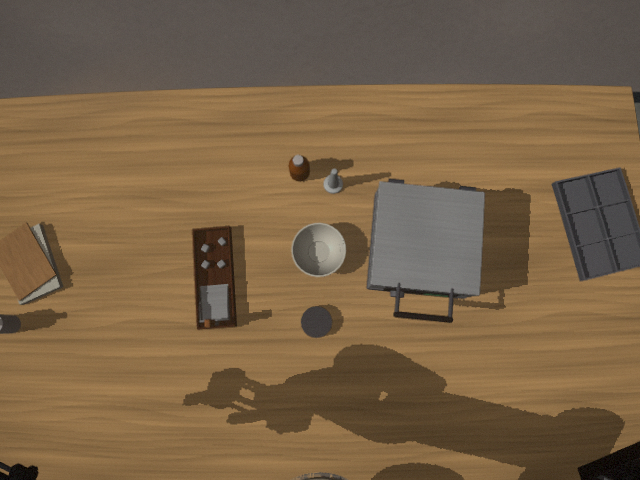

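View pics/scene0.png

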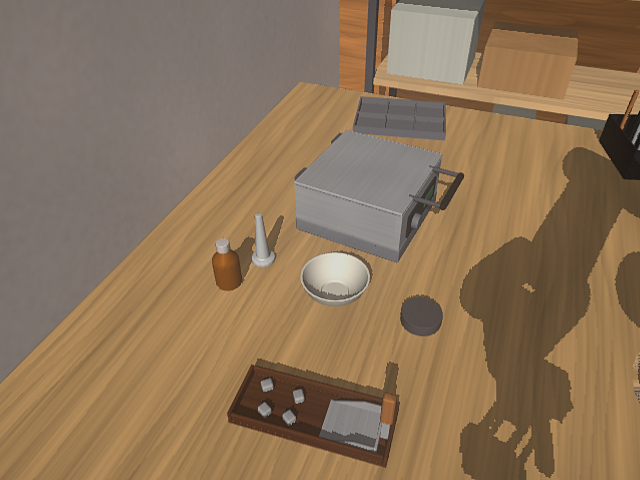

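The top view shows the tray (193–237, 227–329) with the scoop at its near end (handle at 207,323) and the four castings at about (206–222, 240–265). The dish is at (318,250), the block at (317,321), and the bath at right with its bar from (395,316) to (451,319). The scene view shows the same things, with the handle at (388,408), the dish at (335,280) and the bar running from (462,177) to (443,207).

```bash
cat > h.py <<'E'
import cv2,numpy as np
from rig import bot, camrig, job
def ray(c,uv):
    p=cv2.undistortPoints(np.array([[uv]],float),np.array(c["K"]),np.array(c["D"]))[0,0]
    T=np.array(c["cam_to_world"]); d=T[:3,:3]@[p[0],p[1],1]; return T[:3,3],d/np.linalg.norm(d)
def plane(c,uv,z):
    o,d=ray(c,uv); return np.round(o+d*(z-o[2])/d[2],1)
def tri(c1,a,c2,b):
    o1,d1=ray(c1,a);o2,d2=ray(c2,b)
    s=np.linalg.lstsq(np.c_[d1,-d2],o2-o1,rcond=None)[0]
    p,q=o1+s[0]*d1,o2+s[1]*d2; return np.round((p+q)/2,1),round(float(np.linalg.norm(p-q)),1)
def proj(c,P):
    T=np.linalg.inv(np.array(c["cam_to_world"]));r=cv2.Rodrigues(T[:3,:3])[0]
    return cv2.projectPoints(np.array(P,float).reshape(-1,1,3),r,T[:3,3],np.array(c["K"]),np.array(c["D"]))[0][:,0]
def blobs(m,roi,amin=8):
    x0,y0,x1,y1=roi; k=np.zeros(m.shape,np.uint8);k[y0:y1,x0:x1]=m[y0:y1,x0:x1]
    cs,_=cv2.findContours(k,cv2.RETR_EXTERNAL,cv2.CHAIN_APPROX_NONE)
    return sorted([c for c in cs if cv2.contourArea(c)>=amin],key=cv2.contourArea,reverse=True)
def cen(c):
    m=cv2.moments(c); return m["m10"]/m["m00"],m["m01"]/m["m00"]
E
python3 - <<'E'
from h import *
ct,cs=camrig.get_calibration("top"),camrig.get_calibration("scene")
T,S=cv2.imread("pics/top0.png"),cv2.imread("pics/scene0.png")
def hsv(i):return cv2.split(cv2.cvtColor(i,cv2.COLOR_BGR2HSV))
def show(n,c,bs,z):
    for b in bs:
        u=cen(b);r=cv2.minAreaRect(b);print(n,np.round(u,1),cv2.contourArea(b),np.round(r[1],1),round(r[2],1),plane(c,u,z))
h,s,v=hsv(T); h2,s2,v2=hsv(S)
mt=((v<100)*255).astype(np.uint8)
gray=((s<60)&(v>110)).astype(np.uint8)*255; gray2=((s2<60)&(v2>110)).astype(np.uint8)*255
show("castT",ct,blobs(gray,(195,230,236,272)),17); show("castS",cs,blobs(gray2,(240,370,312,430)),17)
show("scoopT",ct,blobs(gray,(193,272,238,330)),7)
show("dishT",ct,blobs(gray,(285,215,352,285)),42); show("dishS",cs,blobs(gray2,(295,245,376,310)),42)
show("handT",ct,blobs(((s>150)&(v>110)&(h<14)).astype(np.uint8)*255,(197,312,220,330),4),93)
show("handS",cs,blobs(((s2>150)&(v2>110)&(h2<14)).astype(np.uint8)*255,(378,385,400,430),4),93)
dk=((v<60)).astype(np.uint8)*255; dk2=(v2<45).astype(np.uint8)*255
show("barT",ct,blobs(dk,(380,310,460,326)),114); show("barS",cs,blobs(dk2,(435,168,470,212)),114)
show("blockT",ct,blobs(((v<90)&(s<90)).astype(np.uint8)*255,(295,300,340,342)),20)
tr=blobs(((v<115)&(h<14)|(s<60)).astype(np.uint8)*255,(180,215,245,335))[0]
show("tray",ct,[tr],22)
for p in cv2.boxPoints(cv2.minAreaRect(tr)):print(np.round(p,1),plane(ct,p,22))
cv2.imwrite("pics/crop1.png",np.vstack([cv2.resize(T[220:335,180:345],None,fx=4,fy=4,interpolation=2)[:, :660]]))
cv2.imwrite("pics/crop2.png",np.hstack([cv2.resize(S[355:470,222:404],None,fx=4,fy=4,interpolation=2)]))
E
```

```text
castT [220.  263.2] 19.5 [4.2 5.7] 45.0 [545.1 196.6  17. ]
castT [203.9 247.8] 19.5 [4.9 5.8] 26.6 [578.1 231.2  17. ]
castT [220.7 240.9] 18.5 [4.9 4.2] 45.0 [592.1 195.9  17. ]
castT [204.3 264. ] 18.0 [4.5 5.8] 26.6 [543.9 229.7  17. ]
castS [288.8 417. ] 102.0 [13.3 10. ] 51.3 [541.  235.5  17. ]
castS [264.  409.3] 99.0 [12.7 10.6] 45.0 [575.7 236.8  17. ]
castS [298.1 396.1] 97.5 [12.9  9.2] 76.0 [541.9 203.3  17. ]
castS [266.5 384.9] 95.0 [11.1 10.8] 71.6 [588.5 202.6  17. ]
scoopT [217.9 300.3] 525.0 [34. 20.] 90.0 [468.8 202.    7. ]
dishT [318.4 249.3] 2225.5 [53. 53.] 90.0 [567.5  -8.3  42. ]
dishS [334.7 278. ] 2794.5 [53. 68.] 90.0 [563.7   2.4  42. ]
dishS [366.  247.9] 114.0 [29.4  8.3] 17.1 [538.8 -83.2  42. ]
handT [206.  322.8] 8.0 [3. 5.] 0.0 [422.4 207.6  93. ]
handS [387.3 409.8] 245.0 [12.2 28.2] 10.3 [418.5 227.3  93. ]
barT [423.  316.5] 261.0 [12. 58.] 90.0 [ 428.3 -200.1  114. ]
blockT [316.1 321.5] 712.0 [30.4 30.4] 45.0 [423.   -1.3  20. ]
tray [213.6 278.6] 3554.0 [101.   39.9] 87.1 [512.7 208.5  22. ]
[191.5 227.8] [620.1 257.4  22. ]
[231.4 225.8] [622.9 172.9  22. ]
[236.5 326.7] [414.5 160.4  22. ]
[196.6 328.7] [410.9 242.3  22. ]
```

View pics/crop1.png

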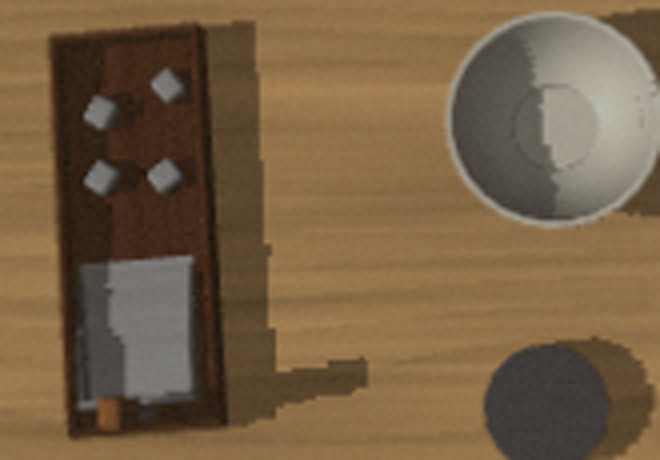

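View pics/crop2.png

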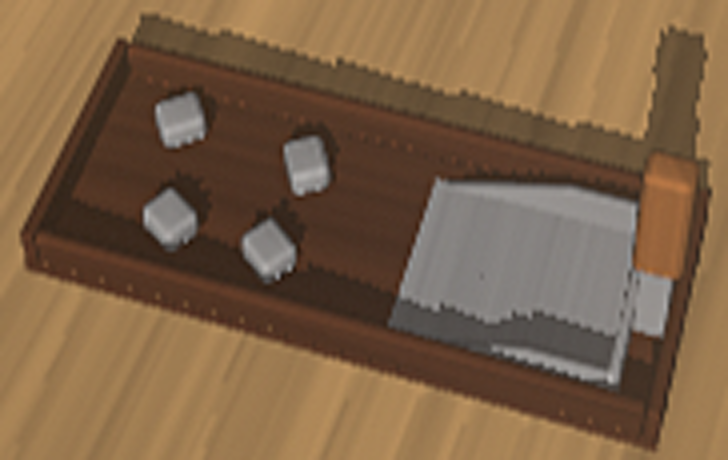

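The crops give the tray corners cleanly: top crop (51,36), (203,25), (224,424), (70,436). They also show the scoop lip corners at (80,265) and (191,257), and the handle top at (108,413). In the scene crop the handle's top face is at about (673,170) and the lip corners are (437,180) and (390,325). I triangulate these next.

```bash
python3 - <<'E'
from h import *
ct,cs=camrig.get_calibration("top"),camrig.get_calibration("scene")
P=dict(A=((51,36),(25,237)),B=((203,25),(125,40)),C=((224,424),(706,160)),D=((70,436),(657,418)),
 handtop=((108,413),(673,170)),lipL=((80,265),(390,325)),lipR=((191,257),(437,180)),
 c0=((103,177),(268,245)),c1=((165,175),(304,158)),c2=((101,112),(171,213)),c3=((168,86),(181,115)))
for k,(a,b) in P.items():
    a=(180+a[0]/4-.4,220+a[1]/4-.4); b=(222+b[0]/4-.4,355+b[1]/4-.4)
    z={'h':93,'l':5,'c':17}.get(k[0],22)
    print(k,tri(ct,a,cs,b),plane(ct,a,z),plane(cs,b,z))
S=cv2.imread("pics/scene0.png");T=cv2.imread("pics/top0.png")
v=cv2.cvtColor(S,cv2.COLOR_BGR2HSV)[:,:,2]
for y in range(172,212,4): 
    x=np.where(v[y,436:470]<50)[0]; print(y,436+x.min() if len(x) else 0,436+x.max() if len(x) else 0,end=' ')
vt=cv2.cvtColor(T,cv2.COLOR_BGR2HSV)[:,:,2]
print()
for x in range(388,460,6):
    y=np.where(vt[306:326,x]<60)[0]; print(x,306+y.min() if len(y) else 0,306+y.max() if len(y) else 0,end=' ')
E
```

```text
A (array([619. , 257.3,  13.2]), 2.1) [618.4 255.5  22. ] [614.3 261.3  22. ]
B (array([623.9, 176.5,  11.8]), 1.8) [622.8 175.   22. ] [618.7 182.6  22. ]
C (array([417. , 161.4,  27.5]), 0.7) [416.6 162.2  22. ] [417.8 157.8  22. ]
D (array([410.3, 243.3,  13. ]), 1.3) [411.  241.3  22. ] [409.1 247.8  22. ]
handtop (array([421.4, 207.4,  87.9]), 1.8) [422.3 206.4  93. ] [420.1 210.5  93. ]
lipL (array([498.4, 240.8,   6.8]), 1.9) [499.4 241.5   5. ] [497.8 239.8   5. ]
lipR (array([503.1, 183.6,   0.8]), 0.5) [503.  182.9   5. ] [501.9 186.    5. ]
c0 (array([544.9, 229.4,   7.8]), 0.7) [544.2 227.4  17. ] [541.9 234.1  17. ]
c1 (array([545.8, 196.3,   9.2]), 0.1) [544.8 194.8  17. ] [543.6 200.8  17. ]
c2 (array([579.2, 230.8,   9.2]), 0.8) [578.4 229.1  17. ] [576.1 234.7  17. ]
c3 (array([592.6, 195.4,   8.6]), 0.7) [591.6 193.9  17. ] [589.2 200.2  17. ]
172 0 0 176 463 463 180 0 0 184 0 0 188 0 0 192 454 454 196 0 0 200 0 0 204 0 0 208 0 0 
388 0 0 394 313 315 400 312 316 406 312 317 412 313 318 418 314 318 424 314 319 430 315 319 436 316 320 442 316 321 448 316 321 454 0 0
```

```bash
cat >> h.py <<'E'
from scipy.spatial.transform import Rotation as R
def delta(p,M=None):
    "translation to p in the tool's axes, and rotvec to M in the tool's axes"
    s=bot.state();r=R.from_quat(s["ee_rot"])
    print("ee",np.round(s["ee_pos"],1),"d",np.round(r.inv().apply(np.array(p)-s["ee_pos"]),1),"rot",None if M is None else np.round((r.inv()*R.from_matrix(M)).as_rotvec(),4),"t",s["time_s"])
def scoopM(yaw,pitch=0):
    "tool attitude for a scoop of this yaw, nose-down pitch"
    M=np.array([[-1,0,0],[0,1,0],[0,0,-1.]])
    return (R.from_euler("z",yaw)*R.from_euler("y",pitch)).as_matrix()@M
E
```

Call:
shift_gripper:
  ticks:
    - [0, 0, 0, 0, 0, -0.144]
    - [0, 0, 0, 0, 0, -0.144]
    - [0, 0, 0, 0, 0, -0.144]
    - [0, 0, 0, 0, 0, 0]
  finger_gap: 1.0

```text
time_s: 0.6
ee_pos: [195.6, 513.9, 238.4]
ee_rot: [-0.033, 0.999, -0.0, -0.0]
force: [-0.4, -0.3, -0.2]
opening: 0.998
finger_force: 0.0
```

```bash
python3 -c "
from h import *
delta([431,208,200],scoopM(.066))
c=camrig.get_calibration('wrist');T=np.array(c['cam_to_world']);s=bot.state();r=R.from_quat(s['ee_rot'])
print(r.inv().apply(T[:3,3]-s['ee_pos']),r.inv().as_matrix()@T[:3,2],c['K'])
"
```

```text
ee [195.6 513.9 238.4] d [-214.4 -320.9   38.5] rot [-0.0006 -0.0005  0.0009] t 0.6
[  75.61106556   -0.70005845 -145.34139733] [-2.91807786e-01 -7.54325671e-04  9.56476684e-01] [[409.65565997   0.         315.90255208]
 [  0.         409.65565997 230.93757557]
 [  0.           0.           1.        ]]
```

Call:
shift_gripper:
  ticks:
    - [-30, -46, 0, 0, 0, 0]
    - [-30, -46, 0, 0, 0, 0]
    - [-30, -46, 0, 0, 0, 0]
    - [-30, -46, 0, 0, 0, 0]
    - [-30, -46, 0, 0, 0, 0]
    - [-30, -46, 10, 0, 0, 0]
    - [-34, -45, 28, 0, 0, 0]
    - [0, 0, 0, 0, 0, 0]
  finger_gap: 1.0

```text
time_s: 1.6
ee_pos: [431.9, 206.1, 199.2]
ee_rot: [-0.03, 1.0, -0.0, -0.002]
force: [0.4, 0.6, -0.1]
opening: 1.001
finger_force: 0.0
```

```bash
python3 -c "
from h import *
delta([431,208,200],scoopM(.066))
c=camrig.get_calibration('wrist');im=camrig.snapshot('wrist')
cv2.imwrite('pics/w1.png',im[:,:,::-1]);np.save('w1.npy',np.array([c],dtype=object),allow_pickle=True)
print(proj(c,[[421.4,207.4,93],[421.4,207.4,41],[500,241,5],[500,183,5]]))
"
```

```text
ee [431.9 206.1 199.2] d [ 0.8  2.  -0.8] rot [-0.0008 -0.0034 -0.0058] t 1.6
[[320.53929987 214.10795251]
 [319.88904705 196.96006636]
 [351.54382341 276.6849196 ]
 [286.86075889 273.08516385]]
```

View pics/w1.png

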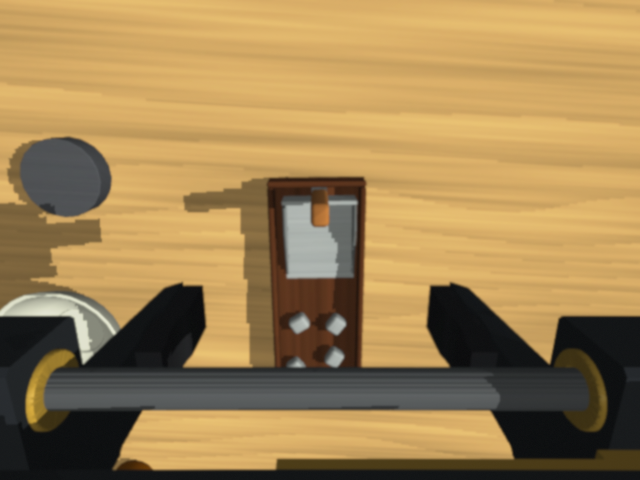

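The wrist view shows the handle top at (320,218), predicted (320.5,214), and the lip from (288,278) to (353,277), predicted 287 to 352. The measurements agree to within 2 mm, so I go down on the handle.

Call:
shift_gripper:
  ticks:
    - [4, 1, 40, 0, 0, 0]
    - [4, 1, 40, 0, 0, -0.006]
    - [2, 0, 40, 0, 0, 0]
    - [0, 0, 26, 0, 0, 0]
    - [0, 0, 0, 0, 0, 0]
  finger_gap: 1.0

```text
time_s: 2.28
ee_pos: [419.6, 210.8, 54.4]
ee_rot: [-0.037, 0.999, -0.0, -0.001]
force: [0.2, 1.2, 0.2]
opening: 0.997
finger_force: 0.0
```

```bash
python3 -c "
from h import *
delta([421.4,207.4,53],scoopM(.066))"
```

```text
ee [419.6 210.8  54.4] d [-1.6 -3.6  1.4] rot [-0.0002 -0.0025  0.0084] t 2.275
```

Call:
shift_gripper:
  ticks:
    - [-2, -3.5, 1.4, 0, -0.0025, 0.008]
    - [0, 0, 0, 0, 0, 0]
  finger_gap: 1.0

```text
time_s: 2.52
ee_pos: [423.6, 206.7, 54.7]
ee_rot: [-0.033, 0.999, 0.0, 0.002]
force: [-0.7, -0.0, 0.7]
opening: 0.995
finger_force: 0.0
```

Call:
shift_gripper:
  ticks:
    - [0, 0, 0, 0, 0, 0]
    - [0, 0, 0, 0, 0, 0]
    - [0, 0, 0, 0, 0, 0]
    - [0, 0, 0, 0, 0, 0]
    - [0, 0, 0, 0, 0, 0]
    - [0, 0, 0, 0, 0, 0]
    - [0, 0, 0, 0, 0, 0]
    - [0, 0, 0, 0, 0, 0]
  finger_gap: 0.0
  squeeze: 60

```text
time_s: 3.52
ee_pos: [422.9, 206.6, 53.6]
ee_rot: [-0.033, 0.999, 0.0, 0.001]
force: [0.3, -0.1, -0.9]
opening: 0.129
finger_force: 59.9
```

```bash
python3 -c "
from h import *
delta([421.4,207.4,53],scoopM(.066))
im=camrig.snapshot('top');cv2.imwrite('pics/t1.png',im[:,:,::-1])"
```

```text
ee [422.9 206.6  53.6] d [1.5 0.9 0.6] rot [0.     0.0025 0.0002] t 3.525
```

Call:
shift_gripper:
  ticks:
    - [-3, 0, 0.5, 0, 0, 0]
    - [-6, 0, 0, 0, 0, 0]
    - [-6, 0, 0, 0, 0, 0]
    - [-6, 0, 0, 0, 0, 0]
    - [-6, 0, 0, 0, 0, 0]
    - [-6, 0, 0, 0, 0, 0]
    - [-6, 0, 0, 0, 0, 0]
    - [-6, 0, 0, 0, 0, 0]

```text
time_s: 4.58
ee_pos: [468.2, 209.6, 53.6]
ee_rot: [-0.033, 0.999, 0.0, 0.001]
force: [-1.2, 0.3, 5.5]
opening: 0.132
finger_force: 59.9
```

Call:
shift_gripper:
  ticks:
    - [-5, 0, 0, 0, 0, 0]
    - [-5, 0, 0, 0, 0, 0]
    - [-5, 0, 0, 0, 0, 0]
    - [-5, 0, 0, 0, 0, 0]
    - [-5, 0, 0, 0, 0, 0]
    - [0, 0, 0, 0, 0, 0]

```text
time_s: 5.32
ee_pos: [493.5, 211.3, 53.5]
ee_rot: [-0.033, 0.999, 0.0, 0.002]
force: [1.1, -0.4, 3.3]
opening: 0.131
finger_force: 59.9
```

```bash
python3 -c "
from h import *
delta([521,213.5,53],scoopM(.066))
im=camrig.snapshot('scene');cv2.imwrite('pics/s2.png',cv2.resize(im[355:470,222:404,::-1],None,fx=4,fy=4,interpolation=2))"
```

```text
ee [493.5 211.3  53.5] d [-27.6   0.4   0.6] rot [0.0002 0.004  0.0001] t 5.325
```

View pics/s2.png

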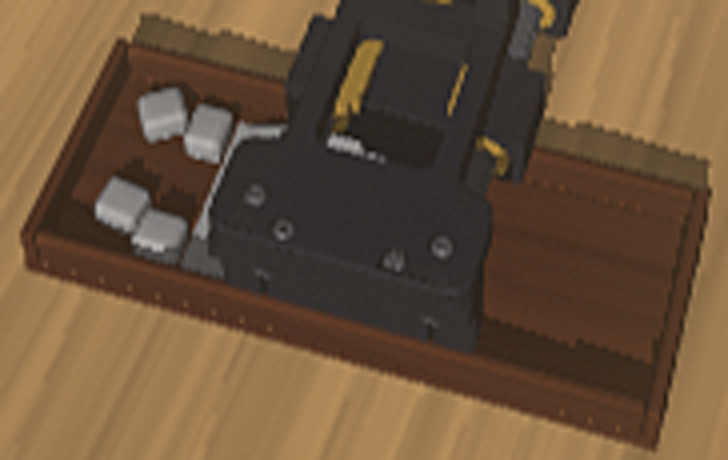

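The castings at crop (120–235, 90–255) are being pushed ahead of the lip in two columns, all within its width. I carry on to the end wall.

Call:
shift_gripper:
  ticks:
    - [-5, 0, 0, 0, 0, 0]
    - [-5, 0, 0, 0, 0, 0]
    - [-5, 0, 0, 0, 0, 0]
    - [-5, 0, 0, 0, 0, 0]
    - [-4, 0, 0, 0, 0, 0]
    - [-4, 0, 0, 0, 0, 0]
    - [-4, 0, 0, 0, 0, 0]
    - [0, 0, 0, 0, 0, 0]

```text
time_s: 6.38
ee_pos: [524.7, 213.4, 53.6]
ee_rot: [-0.033, 0.999, 0.0, 0.001]
force: [-0.6, -0.3, 5.5]
opening: 0.127
finger_force: 59.9
```

Call:
shift_gripper:
  ticks:
    - [-3, 0, 0, 0, 0, 0]
    - [-3, 0, 0, 0, 0, 0]
    - [-2, 0, 0, 0, 0, 0]
    - [0, 0, 0, 0, 0, 0]

```text
time_s: 6.88
ee_pos: [532.7, 213.9, 53.6]
ee_rot: [-0.033, 0.999, 0.0, 0.001]
force: [-1.2, 0.7, 5.0]
opening: 0.129
finger_force: 59.9
```

```bash
python3 -c "
from h import *
delta([535,213.5,53],scoopM(.066))
im=camrig.snapshot('scene');cv2.imwrite('pics/s3.png',cv2.resize(im[355:470,222:404,::-1],None,fx=4,fy=4,interpolation=2))"
```

```text
ee [532.7 213.9  53.6] d [-2.3 -0.6  0.6] rot [0.0001 0.0026 0.0003] t 6.875
```

View pics/s3.png

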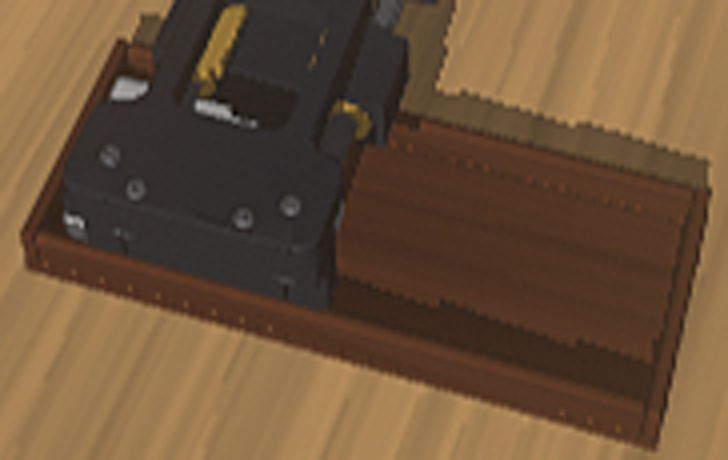

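The castings show at the end wall, crop (70,220) and (130,88), and the lip is about 5 mm from it. I creep forward until the force in x rises.

Call:
shift_gripper:
  ticks:
    - [-2, 0, 0, 0, 0, 0]
    - [-1, 0, 0, 0, 0, 0]
    - [0, 0, 0, 0, 0, 0]

```text
time_s: 7.3
ee_pos: [535.5, 214.1, 53.6]
ee_rot: [-0.033, 0.999, 0.0, 0.001]
force: [-1.5, -0.3, 5.7]
opening: 0.126
finger_force: 59.9
```

Call:
shift_gripper:
  ticks:
    - [-1, 0, 0, 0, 0, 0]
    - [-1, 0, 0, 0, 0, 0]
    - [0, 0, 0, 0, 0, 0]

```text
time_s: 7.68
ee_pos: [537.5, 214.2, 53.6]
ee_rot: [-0.033, 0.999, 0.0, 0.001]
force: [-1.4, -1.4, 5.6]
opening: 0.136
finger_force: 59.9
```

Call:
shift_gripper:
  ticks:
    - [-1, 0, 0, 0, 0, 0]
    - [-1, 0, 0, 0, 0, 0]
    - [0, 0, 0, 0, 0, 0]

```text
time_s: 8.05
ee_pos: [537.8, 214.4, 53.5]
ee_rot: [-0.033, 0.999, -0.0, -0.001]
force: [-8.4, -0.7, 9.9]
opening: 0.134
finger_force: 59.9
```

Call:
shift_gripper:
  ticks:
    - [-1, 0, 0, 0, 0, 0]
    - [-0.5, 0, 0, 0, 0, 0]
    - [0, 0, 0, 0, 0, 0]

```text
time_s: 8.43
ee_pos: [538.8, 214.5, 53.7]
ee_rot: [-0.033, 0.999, -0.0, -0.001]
force: [-11.5, -1.4, 12.4]
opening: 0.133
finger_force: 59.9
```

Call:
shift_gripper:
  ticks:
    - [1.5, 0, 0, 0, 0, 0]
    - [2.5, 0, 0, 0, -0.05, 0]
    - [2.5, 0, 0, 0, -0.05, 0]
    - [2.5, 0, 0, 0, -0.05, 0]
    - [2.5, 0, 0, 0, -0.05, 0]
    - [2.5, 0, 0, 0, -0.05, 0]
    - [2.5, 0, 0, 0, -0.05, 0]
    - [0, 0, 0, 0, 0, 0]

```text
time_s: 9.43
ee_pos: [523.8, 213.3, 50.9]
ee_rot: [-0.033, 0.988, 0.005, 0.149]
force: [0.9, -1.0, -1.2]
opening: 0.125
finger_force: 60.0
```

```bash
python3 -c "
from h import *
s=bot.state()['ee_pos'];delta([s[0]-5,s[1],153],scoopM(.066,-.3))"
```

```text
ee [523.8 213.3  50.9] d [-25.4   0.3 -99. ] rot [-0.0001  0.0001  0.0006] t 9.425
```

Call:
shift_gripper:
  ticks:
    - [-2, 0, -8, 0, 0, 0]
    - [-4, 0, -16, 0, 0, 0]
    - [-5, 0, -20, 0, 0, 0]
    - [-5, 0, -20, 0, 0, 0]
    - [-5, 0, -20, 0, 0, 0]
    - [-4, 0, -16, 0, 0, 0]
    - [0, 0, 0, 0, 0, 0]

```text
time_s: 10.3
ee_pos: [519.6, 213.0, 155.8]
ee_rot: [-0.033, 0.988, 0.005, 0.152]
force: [-0.1, -0.8, -2.2]
opening: 0.13
finger_force: 60.0
```

```bash
python3 -c "
from h import *
s=bot.state()['ee_pos'];delta([450,60,153],scoopM(0,-.3))
a,b,w=[camrig.snapshot(n)[:,:,::-1] for n in ('scene','top','wrist')]
p=proj(camrig.get_calibration('scene'),[s+[40,0,0]])[0].astype(int);q=proj(camrig.get_calibration('top'),[s+[40,0,0]])[0].astype(int)
print(p,q)
f=lambda i,c,r,k:cv2.resize(i[max(c[1]-r,0):c[1]+r,max(c[0]-r,0):c[0]+r],(390,390),interpolation=2)
cv2.imwrite('pics/m4.png',np.hstack([f(a,(275,380),75,1),f(w,(320,290),120,1)]))"
```

```text
ee [519.6 213.  155.8] d [  76.7 -148.1  -21.3] rot [0.0201 0.0046 0.0631] t 10.3
[275 330] [196 246]
```

View pics/m4.png

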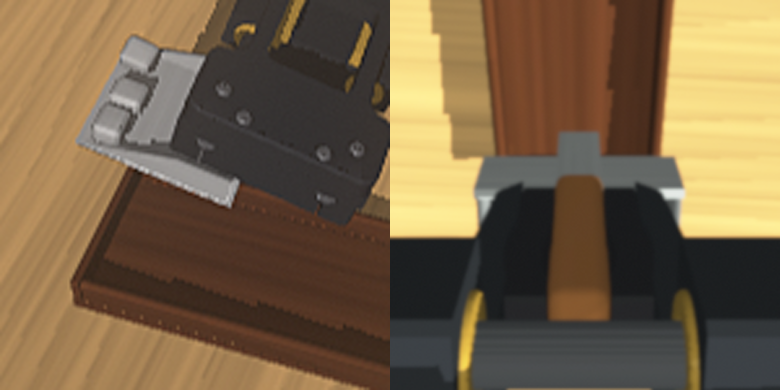

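Three castings are visible on the pan near the lip, at (140,52), (128,93) and (108,123), and the tray looks empty. They stay put at this tilt, so I carry them gently over toward the dish.

```bash
python3 -c "
from h import *
delta([455,-7,175],scoopM(.066,-.3))"
```

```text
ee [518.7 212.9 153.6] d [  68.2 -215.2  -43.5] rot [-0.0001  0.0009  0.0002] t 10.45
```

Call:
shift_gripper:
  ticks:
    - [0, 0, -10, 0, 0, 0]
    - [0, -8, -14, 0, 0, 0]
    - [6, -18, -10, 0, 0, 0]
    - [8, -26, -9, 0, 0, 0]
    - [10, -30, 0, 0, 0, 0]
    - [10, -30, 0, 0, 0, 0]
    - [10, -30, 0, 0, 0, 0]
    - [10, -30, 0, 0, 0, 0]

```text
time_s: 11.45
ee_pos: [465.7, 35.9, 180.1]
ee_rot: [-0.033, 0.988, 0.005, 0.151]
force: [0.1, -1.4, -2.0]
opening: 0.132
finger_force: 60.0
```

Call:
shift_gripper:
  ticks:
    - [8, -24, 0, 0.0067, 0, 0.021]
    - [6, -14, 0, 0.0067, 0, 0.021]
    - [0, -6, 0, 0.0067, 0, 0.021]
    - [0, 0, 0, 0, 0, 0]

```text
time_s: 11.95
ee_pos: [455.3, -7.5, 175.4]
ee_rot: [0.0, 0.989, -0.0, 0.151]
force: [0.7, 0.5, -0.7]
opening: 0.128
finger_force: 60.0
```

```bash
python3 -c "
from h import *
delta([541,-7,190],scoopM(0,-.3)); print(bot.state()['q'])
a=[camrig.snapshot(n)[:,:,::-1] for n in ('scene','top')]
cv2.imwrite('pics/m5.png',np.hstack([cv2.resize(a[0][200:400,250:450],(390,390)),cv2.resize(a[1][200:350,240:390],(390,390))]))"
```

```text
ee [455.3  -7.5 175.4] d [-86.1   0.5  11.7] rot [-0.0005  0.003  -0.    ] t 11.95
[-0.33314429  0.17046107  1.85024096  0.13102877  0.83771503 -1.977696  ]
```

View pics/m5.png

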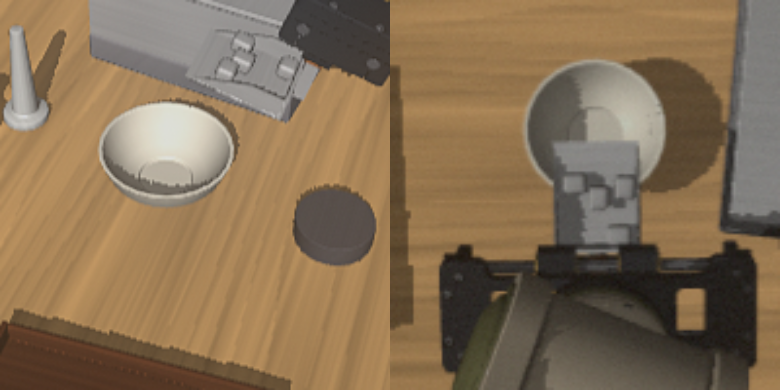

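All four castings lie on the pan, at (240,40), (243,62), (227,68) and (288,68) in the left half. The dish is below the lip and undisturbed. I level the scoop with its lip over the dish, then tip about the lip.

```bash
python3 -c "
from h import *
def wp(p,l=(552,-7,58)): return np.array(l)-[79*np.cos(p)-48.6*np.sin(p),0,-79*np.sin(p)-48.6*np.cos(p)]
delta(wp(0),scoopM(0,0))
ps=[0,.15,.3,.45,.6,.75,.9,1.0]
for a,b in zip(ps,ps[1:]): print(b,np.round(scoopM(0,a).T@(wp(b)-wp(a)),1),wp(b))"
```

```text
ee [455.3  -7.1 175.3] d [ 3.6  0.1 70.8] rot [-2.000e-04  3.027e-01  1.100e-03] t 12.05
0.15 [ -8.1   0.  -11.3] [481.14977808  -7.         117.85988685]
0.3 [ -8.1   0.  -11.3] [490.8906994  -7.        127.7754497]
0.45 [ -8.1   0.  -11.3] [502.00400387  -7.         136.12400637]
0.6 [ -8.1   0.  -11.3] [514.24011063  -7.         142.71806628]
0.75 [ -8.1   0.  -11.3] [527.3242231   -7.         147.40954107]
0.9 [ -8.1   0.  -11.3] [540.96250031  -7.         150.09307032]
1.0 [-5.2  0.  -7.6] [550.2116077   -7.         150.73489987]
```

Call:
shift_gripper:
  ticks:
    - [1, 0, 14, 0, 0.06, 0]
    - [1, 0, 14, 0, 0.06, 0]
    - [1, 0, 14, 0, 0.06, 0]
    - [1, 0, 14, 0, 0.06, 0]
    - [0, 0, 14, 0, 0.06, 0]
    - [0, 0, 0, 0, 0, 0]

```text
time_s: 12.8
ee_pos: [464.3, -7.0, 105.0]
ee_rot: [-0.001, 1.0, 0.0, 0.001]
force: [-0.2, 0.7, -1.2]
opening: 0.131
finger_force: 60.0
```

```bash
python3 -c "
from h import *
delta([473,-7,106.6],scoopM(0,0))"
```

```text
ee [464.3  -7.  105. ] d [-8.7  0.  -1.6] rot [0.0001 0.0016 0.0014] t 12.8
```

Call:
shift_gripper:
  ticks:
    - [-8, 0, -2, 0, 0, 0]
    - [-8, 0, -11.3, 0, 0.15, 0]
    - [-8, 0, -11.3, 0, 0.15, 0]
    - [-8, 0, -11.3, 0, 0.15, 0]
    - [-8, 0, -11.3, 0, 0.15, 0]
    - [0, 0, 0, 0, 0, 0]

```text
time_s: 13.55
ee_pos: [514.0, -7.5, 143.4]
ee_rot: [-0.0, 0.956, -0.0, -0.293]
force: [0.2, 0.6, -0.7]
opening: 0.132
finger_force: 60.0
```

```bash
python3 -c "
from h import *
delta([514.2,-7,142.7],scoopM(0,.6));print(bot.state()['q'])"
```

```text
ee [514.   -7.5 143.4] d [-0.6  0.5  0.5] rot [-0.0006  0.0043  0.0004] t 13.55
[-0.19184429  0.67716913  1.18121458 -0.11277243  1.86848407 -1.76383558]
```

Call:
shift_gripper:
  ticks:
    - [-8, 0, -11.3, 0, 0.15, 0]
    - [-8, 0, -11.3, 0, 0.15, 0]
    - [-5, 0, -7.6, 0, 0.1, 0]
    - [0, 0, 0, 0, 0, 0]
    - [0, 0, 0, 0, 0, 0]

```text
time_s: 14.18
ee_pos: [547.6, -7.6, 153.6]
ee_rot: [-0.0, 0.879, -0.0, -0.476]
force: [-0.3, 0.6, -0.1]
opening: 0.132
finger_force: 60.0
```

```bash
python3 -c "
from h import *
delta([550.2,-7,150.7],scoopM(0,1.));print(bot.state()['q'])
a=[camrig.snapshot(n)[:,:,::-1] for n in ('scene','top')]
cv2.imwrite('pics/m6.png',np.hstack([cv2.resize(a[0][200:400,250:450],(390,390)),cv2.resize(a[1][200:350,240:390],(390,390))]))"
```

```text
ee [547.6  -7.6 153.6] d [-3.9  0.6 -0.5] rot [-0.0005  0.007  -0.0003] t 14.175
[-0.16570726  0.91004412  0.85724994 -0.19645873  2.35125626 -1.80076397]
```

View pics/m6.png

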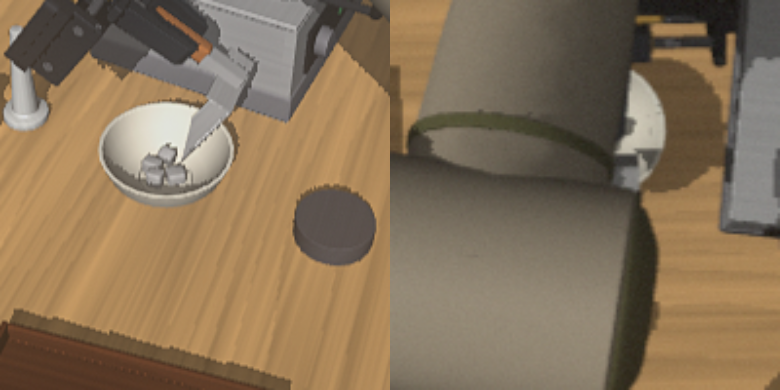

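All four castings lie in the dish, around (163,165) in the left half. The dish, cone and block have not moved. I raise the scoop, level it and carry it back to the tray.

Call:
shift_gripper:
  ticks:
    - [17, 0, -11, 0, 0, 0]
    - [10, 0, 6, 0, -0.14, 0]
    - [10, 0, 10, 0, -0.14, 0]
    - [10, 0, 10, 0, -0.14, 0]
    - [10, 0, 10, 0, -0.14, 0]
    - [10, 0, 10, 0, -0.14, 0]
    - [10, 0, 10, 0, -0.14, 0]
    - [0, 0, 0, 0, -0.15, 0]

```text
time_s: 15.28
ee_pos: [469.1, -7.5, 165.5]
ee_rot: [-0.0, 1.0, -0.001, -0.0]
force: [0.2, 0.1, -1.3]
opening: 0.127
finger_force: 60.0
```

```bash
python3 -c "
from h import *
delta([440,60,145],scoopM(0.066,0))"
```

```text
ee [469.1  -7.5 165.5] d [29.  67.6 20.5] rot [-0.0015 -0.0007 -0.0657] t 15.275
```

Call:
shift_gripper:
  ticks:
    - [5, 30, 0, 0, 0, -0.033]
    - [5, 31, 0, 0, 0, -0.033]
    - [0, 31, 0, 0, 0, 0]
    - [0, 31, 0, 0, 0, 0]
    - [0, 31, 0, 0, 0, 0]
    - [0, 31, 0, 0, 0, 0]
    - [0, 25, 0, 0, 0, 0]
    - [0, 0, 0, 0, 0, 0]

```text
time_s: 16.27
ee_pos: [448.6, 202.8, 165.3]
ee_rot: [-0.034, 0.999, -0.0, -0.003]
force: [-0.6, -0.2, -1.1]
opening: 0.129
finger_force: 60.0
```

```bash
python3 -c "
from h import *
delta([435,207.6,75],scoopM(0.066,0))"
```

```text
ee [448.6 202.8 165.3] d [12.8  5.7 90.4] rot [ 0.0002 -0.0052  0.0027] t 16.275
```

Call:
shift_gripper:
  ticks:
    - [6, 3, 20, 0, 0, 0]
    - [6, 2.5, 25, 0, 0, 0]
    - [0, 0, 25, 0, 0, 0]
    - [0, 0, 20, 0, 0, 0]
    - [0, 0, 0, 0, 0, 0]
    - [0, 0, 0, 0, 0, 0]

```text
time_s: 17.02
ee_pos: [436.5, 206.2, 75.2]
ee_rot: [-0.033, 0.999, -0.0, -0.003]
force: [-0.5, 0.2, 0.3]
opening: 0.126
finger_force: 60.0
```

```bash
python3 -c "
from h import *
delta([435,207.6,54],scoopM(0.066,0))"
```

```text
ee [436.5 206.2  75.2] d [ 1.3  1.5 21.2] rot [ 0.0002 -0.0057 -0.0003] t 17.025
```

Call:
shift_gripper:
  ticks:
    - [0, 1, 9, 0, -0.004, 0]
    - [0, 0, 9, 0, 0, 0]
    - [0, 0, 1.5, 0, 0, 0]
    - [0, 0, 0, 0, 0, 0]

```text
time_s: 17.52
ee_pos: [436.5, 207.7, 54.9]
ee_rot: [-0.033, 0.999, 0.0, -0.001]
force: [-1.5, -0.9, 6.8]
opening: 0.128
finger_force: 60.0
```

Call:
shift_gripper:
  ticks:
    - [0, 0, 1.2, 0, 0, 0]
    - [0, 0, 0, 0, 0, 0]

```text
time_s: 17.77
ee_pos: [436.6, 207.7, 54.0]
ee_rot: [-0.033, 0.999, 0.0, -0.0]
force: [-1.5, -0.0, 8.9]
opening: 0.129
finger_force: 60.0
```

Call:
shift_gripper:
  ticks:
    - [0, 0, -0.8, 0, 0, 0]
    - [0, 0, 0, 0, 0, 0]
    - [0, 0, 0, 0, 0, 0]
    - [0, 0, 0, 0, 0, 0]
    - [0, 0, 0, 0, 0, 0]
    - [0, 0, 0, 0, 0, 0]
  finger_gap: 1.0
  squeeze: 60

```text
time_s: 18.52
ee_pos: [435.7, 207.5, 54.1]
ee_rot: [-0.033, 0.999, -0.0, -0.002]
force: [0.6, 0.6, 0.1]
opening: 0.791
finger_force: 0.0
```

Call:
shift_gripper:
  ticks:
    - [0, 0, -25, 0, 0, 0]
    - [0, 0, -40, 0, 0, 0]
    - [0, 0, -50, 0, 0, 0]
    - [0, 0, -50, 0, 0, 0]
    - [0, 0, -20, 0, 0, 0]
    - [0, 0, 0, 0, 0, 0]

```text
time_s: 19.27
ee_pos: [436.7, 207.6, 240.1]
ee_rot: [-0.033, 0.999, 0.0, -0.0]
force: [0.2, 0.6, -1.0]
opening: 1.005
finger_force: 0.0
```

```bash
python3 - <<'E'
from h import *
T=camrig.snapshot("top")[:,:,::-1].copy();S=camrig.snapshot("scene")[:,:,::-1].copy()
cv2.imwrite("pics/t7.png",T);cv2.imwrite("pics/s7.png",S)
ct,cs=camrig.get_calibration("top"),camrig.get_calibration("scene")
h,s,v=cv2.split(cv2.cvtColor(S,cv2.COLOR_BGR2HSV));g=((s<60)&(v>110)).astype(np.uint8)*255
for b in blobs(g,(240,365,400,470),30):print(np.round(cen(b),1),cv2.contourArea(b),plane(cs,cen(b),7))
for b in blobs(((s>150)&(v>110)&(h<14)).astype(np.uint8)*255,(360,380,400,430),20):print("hand",cen(b),cv2.contourArea(b),plane(cs,cen(b),67))
for b in blobs(g,(295,245,376,310),200):print("dish",cen(b),cv2.contourArea(b))
# bar in both first pictures
S0=cv2.imread("pics/scene0.png");T0=cv2.imread("pics/top0.png")
for n,I,roi in(("T",T0,(380,280,462,326)),("S",S0,(405,160,475,215))):
    v=cv2.cvtColor(I,cv2.COLOR_BGR2HSV)[:,:,2]
    for th in (45,60,80):
        for b in blobs((v<th).astype(np.uint8)*255,roi,60)[:2]: print(n,th,np.round(cen(b),1),cv2.contourArea(b),np.round(cv2.boxPoints(cv2.minAreaRect(b)),0).tolist())
# bath lid corners, top picture
g=cv2.GaussianBlur(T0,(3,3),0);hh,ss,vv=cv2.split(cv2.cvtColor(g,cv2.COLOR_BGR2HSV))
b=blobs(((ss<60)&(vv>70)).astype(np.uint8)*255,(360,175,495,305))[0];print("lid",np.round(cen(b),1),cv2.contourArea(b))
for p in cv2.approxPolyDP(b,6,True)[:,0]:print(p,plane(ct,p.astype(float),117))
E
```

```text
[344.7 416.9] 1910.5 [475.7 204.6   7. ]
hand (375.8544217687075, 406.04829931972785) 245.0 [435.  211.6  67. ]
dish (324.7787063953488, 271.2384932170542) 1376.0
T 45 [423.4 316.5] 228.5 [[394.0, 316.0], [394.0, 311.0], [452.0, 317.0], [452.0, 322.0]]
T 45 [416.7 291.5] 65.0 [[400.0, 292.0], [400.0, 288.0], [448.0, 293.0], [448.0, 296.0]]
T 60 [423.  316.5] 261.0 [[394.0, 310.0], [452.0, 310.0], [452.0, 322.0], [394.0, 322.0]]
T 60 [419.9 292. ] 134.0 [[398.0, 297.0], [399.0, 286.0], [449.0, 291.0], [448.0, 302.0]]
T 80 [423.2 303.8] 1740.0 [[377.0, 315.0], [381.0, 281.0], [462.0, 290.0], [458.0, 324.0]]
S 60 [418.5 208.7] 71.0 [[411.0, 213.0], [419.0, 200.0], [426.0, 205.0], [418.0, 218.0]]
S 80 [450.9 191.3] 243.0 [[437.0, 207.0], [459.0, 171.0], [465.0, 175.0], [444.0, 211.0]]
S 80 [429.8 190.2] 148.0 [[421.0, 197.0], [434.0, 175.0], [445.0, 182.0], [432.0, 204.0]]
lid [426.6 238.4] 11411.0
[380 182] [ 685.5 -129.   117. ]
[367 287] [484.6 -97.5 117. ]
[478 294] [ 467.4 -305.   117. ]
[484 193] [ 661. -330.  117.]
```

```bash
python3 - <<'E'
from h import *
ct,cs=camrig.get_calibration("top"),camrig.get_calibration("scene")
print("mid",tri(ct,(423.2,316.6),cs,(451.0,191.2)),plane(ct,(423.2,316.6),114),plane(cs,(451,191.2),114))
print("L",tri(ct,(394.3,313.6),cs,(440.5,209)),plane(ct,(394.3,313.6),114));print("R",tri(ct,(452,319.3),cs,(462,173.3)),plane(ct,(452,319.3),114))
T0=cv2.imread("pics/top0.png");v=cv2.cvtColor(T0,cv2.COLOR_BGR2HSV)[:,:,2]
xs=np.arange(403,446);ys=[]
for x in xs:
    w=np.clip(75-v[308:326,x].astype(float),0,None);ys.append((w*np.arange(308,326)).sum()/w.sum())
k=np.polyfit(xs,ys,1);e=[plane(ct,(x,np.polyval(k,x)),114) for x in (400,446)];d=e[0]-e[1];print(k,e,"yaw",-np.arctan2(d[0],d[1]))
# lid edges by line fits on the lid mask
g=cv2.GaussianBlur(T0,(3,3),0);hh,ss,vv=cv2.split(cv2.cvtColor(g,cv2.COLOR_BGR2HSV))
b=blobs(((ss<60)&(vv>70)).astype(np.uint8)*255,(360,175,495,305))[0][:,0].astype(float)
P=np.array([plane(ct,p,117) for p in b])
for n,m in(("left",(b[:,0]<385)&(b[:,1]>195)&(b[:,1]<280)),("right",(b[:,0]>470)&(b[:,1]>205)&(b[:,1]<285)),("back",(b[:,1]<200)&(b[:,0]>405)&(b[:,0]<460))):
    q=cv2.fitLine(P[m][:,:2].astype(np.float32),cv2.DIST_HUBER,0,.01,.01).ravel();print(n,m.sum(),q,np.degrees(np.arctan2(q[1],q[0])))
E
```

```text
mid (array([ 427.9, -201.9,  107.2]), 0.3) [ 428.  -200.5  114. ] [ 427. -192.  114.]
L (array([ 434.8, -148.1,  105.7]), 0.1) [ 434.7 -146.9  114. ]
R (array([ 420.4, -254.6,  112.7]), 2.8) [ 421.8 -254.2  114. ]
[1.05041972e-01 2.72056057e+02] [array([ 433.6, -157.5,  114. ]), array([ 422.8, -242.9,  114. ])] yaw -0.12579591573972304
left 84 [ 9.9293315e-01 -1.1867522e-01  5.7770813e+02 -1.0836664e+02] -6.815651
right 79 [ 9.9338400e-01 -1.1483993e-01  5.3742999e+02 -3.1531000e+02] -6.5943923
back 54 [ 1.02428205e-01  9.94740427e-01  6.74712830e+02 -2.30380341e+02] 84.12098
```

Call:
shift_gripper:
  ticks:
    - [0, -40, 0, 0, 0, 0]
    - [0, -56, 0, 0, 0, 0]
    - [0, -56, 0, 0, 0, 0]
    - [0, -56, 0, 0, 0, 0]
    - [0, -56, 0, 0, 0, 0]
    - [0, -56, 0, 0, 0, 0]
    - [0, -56, 0, 0, 0, 0]
    - [0, -30, 0, 0, 0, 0]
  finger_gap: 0.4
  squeeze: 30

```text
time_s: 20.38
ee_pos: [462.7, -199.9, 237.2]
ee_rot: [-0.032, 0.999, 0.001, -0.003]
force: [0.5, 1.0, -0.3]
opening: 0.396
finger_force: 0.0
```

Call:
shift_gripper:
  ticks:
    - [0, 0, 0, 0, 0, 0.17]
    - [0, 0, 0, 0, 0, 0.18]
    - [0, 0, 0, 0, 0, 0.18]
    - [0, 0, 0, 0, 0, 0.18]
    - [0, 0, 0, 0, 0, 0.18]
    - [0, 0, 0, 0, 0, 0.18]
    - [0, 0, 0, 0, 0, 0.18]
    - [0, 0, 0, 0, 0, 0.18]

```text
time_s: 21.38
ee_pos: [462.8, -197.3, 237.4]
ee_rot: [0.633, 0.774, -0.001, -0.003]
force: [-0.2, -0.4, -0.1]
opening: 0.401
finger_force: 0.0
```

```bash
python3 -c "
from h import *
ps=-.12
delta([428,-201.5,200],np.c_[[-np.sin(ps),np.cos(ps),0],[np.cos(ps),np.sin(ps),0],[0,0,-1]]);print(bot.state()['q'])"
```

```text
ee [ 462.8 -197.3  237.4] d [  2.7 -34.7  37.6] rot [-0.006  -0.002   0.3209] t 21.375
[-0.63757214  0.30225465  1.42198905 -0.00224996  1.42323827 -0.83809443]
```

Call:
shift_gripper:
  ticks:
    - [0, 0, 0, 0, 0, 0.16]
    - [0, 0, 0, 0, 0, 0.16]
    - [0, -17, 19, 0, 0, 0]
    - [0, -17, 19, 0, 0, 0]
    - [0, 0, 0, 0, 0, 0]
    - [0, 0, 0, 0, 0, 0]

```text
time_s: 22.12
ee_pos: [429.9, -194.0, 201.3]
ee_rot: [0.746, 0.666, -0.001, -0.001]
force: [-0.2, -0.1, 0.1]
opening: 0.404
finger_force: 0.0
```

```bash
python3 - <<'E'
from h import *
ps=-.12
M=np.c_[[-np.sin(ps),np.cos(ps),0],[np.cos(ps),np.sin(ps),0],[0,0,-1]]
delta([428,-201.5,200],M)
c=camrig.get_calibration('wrist');im=camrig.snapshot('wrist');cv2.imwrite('pics/w8.png',im[:,:,::-1])
B=np.array([428,-201.5,114]);print(proj(c,[B+t*M[:,0] for t in(-50,-25,0,25,50)]).round(0).tolist())
print(proj(c,[B+50*M[:,1]+t*M[:,0] for t in(-50,0,50)]).round(0).tolist())
v=im.max(2)
u=proj(c,[B+t*M[:,0] for t in(-40,-20,0,20,35,45)]).round().astype(int)
for x,y in u:
    print(x,y,"row:",v[y,max(x-60,0):x+61:5].tolist())
    print("   col:",v[max(y-60,0):y+61:5,min(x,639)].tolist() if 0<=x<640 else None)
E
```

```text
ee [ 429.9 -194.   201.3] d [-7.7 -1.   1.3] rot [-0.0032  0.0006  0.0067] t 22.125
[[314.0, 323.0], [315.0, 287.0], [315.0, 249.0], [315.0, 208.0], [315.0, 166.0]]
[[393.0, 323.0], [398.0, 249.0], [404.0, 166.0]]
314 309 row: [38, 38, 28, 24, 221, 201, 202, 225, 225, 221, 213, 29, 32, 29, 79, 217, 220, 208, 228, 225, 144, 133, 21, 35, 38]
   col: [31, 32, 31, 32, 32, 31, 31, 32, 32, 32, 32, 32, 32, 31, 33, 29, 189, 213, 214, 215, 215, 213, 208, 204, 83]
315 279 row: [230, 227, 226, 219, 198, 210, 228, 224, 220, 214, 183, 30, 32, 28, 109, 220, 216, 222, 230, 231, 231, 223, 237, 180, 53]
   col: [32, 32, 32, 31, 31, 32, 32, 32, 31, 32, 31, 32, 32, 30, 31, 32, 33, 32, 32, 32, 32, 30, 185, 215, 215]
315 249 row: [228, 225, 221, 201, 214, 227, 224, 222, 219, 202, 171, 29, 32, 29, 102, 222, 220, 232, 233, 232, 228, 221, 234, 223, 52]
   col: [32, 32, 33, 31, 33, 32, 32, 32, 32, 31, 31, 32, 32, 32, 31, 32, 31, 32, 32, 30, 31, 32, 33, 32, 32]
315 217 row: [226, 221, 207, 218, 227, 222, 222, 220, 211, 189, 190, 30, 32, 29, 66, 228, 228, 230, 233, 231, 224, 226, 235, 222, 60]
   col: [45, 34, 33, 33, 33, 33, 32, 32, 32, 33, 32, 32, 32, 32, 31, 31, 31, 32, 33, 31, 31, 32, 32, 31, 32]
315 192 row: [225, 210, 215, 223, 224, 222, 223, 219, 202, 202, 199, 29, 32, 29, 50, 230, 227, 226, 230, 228, 223, 233, 233, 220, 109]
   col: [231, 230, 229, 229, 62, 45, 34, 33, 33, 33, 33, 32, 32, 32, 33, 32, 32, 32, 32, 31, 31, 31, 32, 33, 31]
315 174 row: [217, 212, 217, 227, 218, 224, 221, 217, 200, 209, 202, 29, 32, 29, 42, 234, 226, 222, 229, 229, 225, 231, 222, 64, 69]
   col: [234, 234, 233, 232, 231, 230, 229, 218, 40, 41, 33, 32, 32, 32, 32, 32, 32, 33, 31, 33, 32, 32, 32, 32, 31]
```

The numbers from the wrist picture put the bar at columns 305–330, predicted 315, and rows 152–326, predicted 166–323. It sits between the fingers, so I go down and grip it.

Call:
shift_gripper:
  ticks:
    - [-7, -1, 20, 0, 0, 0.006]
    - [0, 0, 30, 0, 0, 0]
    - [0, 0, 30, 0, 0, 0]
    - [0, 0, 18, 0, 0, 0]
    - [0, 0, 6, 0, 0, 0]
    - [0, 0, 0, 0, 0, 0]
  finger_gap: 0.4

```text
time_s: 22.92
ee_pos: [427.6, -200.8, 97.5]
ee_rot: [0.748, 0.664, -0.001, -0.001]
force: [0.1, 0.2, -0.5]
opening: 0.4
finger_force: 0.0
```

```bash
python3 - <<'E'
from h import *
c=camrig.get_calibration('wrist');v=camrig.snapshot('wrist').max(2)
# second wrist place: bar width in pixels and centre -> height
d=np.where(v[240,270:360]<80)[0]+270;print(d.min(),d.max())
for z in(108,114,120):
    B=np.array([428,-201.5,z]);M=np.array([.9928,-.1197,0]);print(z,proj(c,[B-6*M,B+6*M])[:,0].round(1))
delta([428,-201.5,95])
E
```

```text
303 336
108 [300.6 333.1]
114 [299.9 333.7]
120 [299.2 334.4]
ee [ 427.7 -200.9   97.8] d [-0.6  0.4  2.8] rot None t 22.975
```

Call:
shift_gripper:
  ticks:
    - [0, 1, 2, 0, 0, 0]
    - [0, 0, 0, 0, 0, 0]
    - [0, 0, 0, 0, 0, 0]
    - [0, 0, 0, 0, 0, 0]
    - [0, 0, 0, 0, 0, 0]
    - [0, 0, 0, 0, 0, 0]
  finger_gap: 0.0
  squeeze: 30

```text
time_s: 23.72
ee_pos: [428.8, -200.9, 95.6]
ee_rot: [0.748, 0.664, -0.001, -0.0]
force: [5.1, 1.5, 0.2]
opening: 0.117
finger_force: 29.5
```

```bash
python3 - <<'E'
from h import *
# path of the bar: hinge fixed, tool stays upright
b=bot.state()["ee_pos"]
a=np.arange(0,.7855,np.pi/4/12)
print(np.round(np.diff(250*(1-np.cos(a))),1),np.round(np.diff(250*np.sin(a)),1),b)
E
```

```text
[ 0.5  1.6  2.7  3.7  4.7  5.8  6.8  7.7  8.6  9.5 10.4 11.2] [16.4 16.3 16.1 15.9 15.7 15.3 14.9 14.4 13.9 13.3 12.6 11.9] [ 428.83435967 -200.89961567   95.55364712]
```

Call:
shift_gripper:
  ticks:
    - [0, 1, -8, 0, 0, 0]
    - [0, 1, -8.4, 0, 0, 0]
    - [0, 1.6, -16.3, 0, 0, 0]
    - [0, 2.7, -16.1, 0, 0, 0]
    - [0, 3.7, -15.9, 0, 0, 0]
    - [0, 4.7, -15.7, 0, 0, 0]
    - [0, 0, 0, 0, 0, 0]

```text
time_s: 24.6
ee_pos: [443.9, -202.6, 176.7]
ee_rot: [0.748, 0.664, -0.001, 0.0]
force: [6.1, -1.8, -4.5]
opening: 0.116
finger_force: 30.0
```

Call:
shift_gripper:
  ticks:
    - [0, 5.8, -15.3, 0, 0, 0]
    - [0, 6.8, -14.9, 0, 0, 0]
    - [0, 7.7, -14.4, 0, 0, 0]
    - [0, 0, 0, 0, 0, 0]

```text
time_s: 25.1
ee_pos: [465.5, -205.2, 220.5]
ee_rot: [0.748, 0.664, 0.0, 0.001]
force: [14.0, -3.6, -12.2]
opening: 0.111
finger_force: 30.6
```

Call:
shift_gripper:
  ticks:
    - [0, 1.5, 1, 0, 0, 0]
    - [0, 0, 0, 0, 0, 0]

```text
time_s: 25.35
ee_pos: [464.5, -205.1, 219.0]
ee_rot: [0.748, 0.664, -0.002, -0.001]
force: [2.1, -1.7, -4.2]
opening: 0.111
finger_force: 29.9
```

Call:
shift_gripper:
  ticks:
    - [0, 4.8, -7, 0, 0, 0]
    - [0, 5, -7, 0, 0, 0]
    - [0, 0, 0, 0, 0, 0]

```text
time_s: 25.72
ee_pos: [474.6, -206.3, 233.9]
ee_rot: [0.748, 0.664, -0.002, -0.001]
force: [-6.1, -2.0, 0.3]
opening: 0.112
finger_force: 29.6
```

Call:
shift_gripper:
  ticks:
    - [0, 4, -6.8, 0, 0, 0]
    - [0, 4.8, -6.6, 0, 0, 0]
    - [0, 0, 0, 0, 0, 0]

```text
time_s: 26.1
ee_pos: [484.5, -207.4, 246.8]
ee_rot: [0.748, 0.664, -0.001, -0.0]
force: [3.9, -3.4, -6.9]
opening: 0.111
finger_force: 30.1
```

Call:
shift_gripper:
  ticks:
    - [0, 5.2, -6.4, 0, 0, 0]
    - [0, 5.2, -6.2, 0, 0, 0]
    - [0, 0, 0, 0, 0, 0]

```text
time_s: 26.48
ee_pos: [495.0, -208.7, 258.7]
ee_rot: [0.748, 0.664, -0.001, -0.001]
force: [6.2, -4.2, -10.3]
opening: 0.109
finger_force: 30.4
```

```bash
python3 -c "
from h import *
s=bot.state();b=s['ee_pos'];z=b[2]+18.7;print('angle from height',np.arcsin((z-114)/250), 'offset at grip', 95.6+18.7)
h=np.array([428,-201.5])+250*np.array([.9928,-.1197]);print('angle from pos',np.arctan2(z-114,np.dot(h-b[:2],[.9928,-.1197])),np.hypot(z-114,np.dot(h-b[:2],[.9928,-.1197])))"
```

```text
angle from height 0.712307139889502 offset at grip 114.3
angle from pos 0.7298594888641339 245.0570129447382
```

Call:
shift_gripper:
  ticks:
    - [0, 5.5, -5.2, 0, 0, 0]
    - [0, 5.5, -5.2, 0, 0, 0]
    - [0, 1, -1, 0, 0, 0]
    - [0, 0, 0, 0, 0, 0]
    - [0, 0, 0, 0, 0, 0]

```text
time_s: 27.1
ee_pos: [506.2, -210.0, 269.8]
ee_rot: [0.748, 0.664, -0.001, -0.001]
force: [4.6, -4.3, -8.0]
opening: 0.106
finger_force: 30.3
```

```bash
python3 - <<'E'
from h import *
b=bot.state()['ee_pos'];z=b[2]+18.7;u=np.array([.9928,-.1197])
h=np.array([428,-201.5])+250*u;x=np.dot(h-b[:2],u);print('angle',np.arctan2(z-114,x),np.hypot(z-114,x),np.arcsin((z-114)/250))
# independent check: bar seen in scene and top
for n in("scene","top"):
    c=camrig.get_calibration(n);im=camrig.snapshot(n);cv2.imwrite(f"pics/{n}9.png",im[:,:,::-1])
# scene: lid plate side/near corners by silhouette of grey; predict lid front corners at several angles
S=cv2.cvtColor(cv2.imread("pics/scene9.png"),cv2.COLOR_BGR2HSV);cs=camrig.get_calibration("scene")
w=np.array([.1197,.9928])
for a in(.65,.785,.92):
    P=[np.r_[h-r*np.cos(a)*u+t*w,114+r*np.sin(a)] for r,t in((250,48),(250,-48),(203,103),(100,103))]
    print(a,proj(cs,P).round(0).tolist())
v=S[:,:,2];s=S[:,:,1]
g=((s<60)&(v>60)).astype(np.uint8)*255
for b in blobs(g,(270,40,480,260),300)[:3]:print(cv2.contourArea(b),[p.tolist() for p in cv2.approxPolyDP(b,4,True)[:,0]])
E
```

```text
angle 0.7945158616383221 244.5289085315575 0.7724743326504979
0.65 [[424.0, 111.0], [444.0, 86.0], [385.0, 139.0], [335.0, 162.0]]
0.785 [[412.0, 92.0], [433.0, 68.0], [374.0, 124.0], [330.0, 155.0]]
0.92 [[397.0, 74.0], [420.0, 51.0], [362.0, 109.0], [324.0, 148.0]]
16638.0 [[444, 102], [406, 100], [406, 82], [384, 99], [360, 97], [354, 122], [293, 180], [297, 228], [399, 259], [435, 200], [441, 158], [359, 136], [444, 139]]
3311.5 [[270, 40], [270, 110], [299, 81], [338, 87], [338, 40]]
973.0 [[473, 48], [455, 45], [445, 50], [450, 55], [439, 63], [436, 80], [462, 84]]
```

```bash
python3 - <<'E'
from h import *
cs=camrig.get_calibration("scene");I=cv2.imread("pics/scene9.png");H=cv2.cvtColor(I,cv2.COLOR_BGR2HSV)
u=np.array([.9928,-.1197]);w=np.array([.1197,.9928]);h=np.array([428,-201.5])+250*u
off=None
for a in(.65,.72,.785,.85,.92):
    P=[np.r_[h-r*np.cos(a)*u+3*np.sin(a)*0*u+100*w,114+r*np.sin(a)] for r in np.linspace(0,200,60)]
    q=proj(cs,P);o=np.argsort(q[:,0]);print(a,np.interp([300,310,320,330,340,350],q[o,0],q[o,1]).round(1),q[-1].round(1))
for x in(300,310,320,330,340,350):
    print(x,[(y,int(H[y,x,1]),int(H[y,x,2])) for y in range(110,200,3)])
E
```

```text
0.65 [176.8 172.3 167.7 163.2 158.7 154.2] [383.9 138.9]
0.72 [176.1 170.3 164.6 158.9 153.2 147.5] [378.8 131. ]
0.785 [175.3 168.3 161.3 154.3 147.3 140.3] [373.6 123.8]
0.85 [174.5 166.  157.5 149.  140.6 132.1] [368.  116.8]
0.92 [173.4 163.  152.7 142.3 131.9 121.5] [361.5 109.6]
300 [(110, 120, 164), (113, 121, 162), (116, 120, 162), (119, 121, 162), (122, 118, 168), (125, 123, 170), (128, 119, 157), (131, 120, 159), (134, 120, 162), (137, 124, 169), (140, 123, 172), (143, 122, 175), (146, 121, 171), (149, 118, 164), (152, 123, 170), (155, 119, 167), (158, 120, 172), (161, 122, 167), (164, 122, 171), (167, 121, 162), (170, 121, 131), (173, 22, 92), (176, 12, 153), (179, 45, 73), (182, 14, 146), (185, 11, 142), (188, 13, 152), (191, 13, 153), (194, 12, 150), (197, 14, 151)]
310 [(110, 121, 166), (113, 121, 164), (116, 121, 167), (119, 121, 160), (122, 119, 163), (125, 121, 169), (128, 122, 175), (131, 120, 180), (134, 122, 174), (137, 120, 163), (140, 120, 166), (143, 122, 165), (146, 120, 170), (149, 119, 165), (152, 121, 166), (155, 120, 163), (158, 121, 167), (161, 125, 177),
[... 1409 characters left out ...]
 (155, 26, 80), (158, 25, 82), (161, 25, 81), (164, 18, 97), (167, 18, 84), (170, 15, 85), (173, 14, 107), (176, 12, 105), (179, 10, 104), (182, 10, 105), (185, 10, 106), (188, 9, 110), (191, 10, 107), (194, 8, 133), (197, 11, 141)]
350 [(110, 120, 168), (113, 121, 169), (116, 119, 171), (119, 121, 179), (122, 125, 180), (125, 44, 105), (128, 24, 96), (131, 22, 92), (134, 19, 94), (137, 26, 80), (140, 10, 151), (143, 24, 86), (146, 20, 90), (149, 22, 92), (152, 20, 91), (155, 18, 86), (158, 21, 84), (161, 15, 85), (164, 18, 85), (167, 18, 83), (170, 14, 90), (173, 11, 95), (176, 7, 108), (179, 7, 109), (182, 5, 107), (185, 9, 110), (188, 7, 108), (191, 7, 108), (194, 10, 107), (197, 8, 133)]
```

The lid's edge strip in the scene picture, at columns 300–350 and rows 176, 169.5, 161, 155, 147 and 140, lies on the line predicted for 0.785 rad. I check the dish and scoop once more, then hand in.

```bash
python3 - <<'E'
from h import *
for f in("scene0","scene9"):
    h,s,v=cv2.split(cv2.cvtColor(cv2.imread(f"pics/{f}.png"),cv2.COLOR_BGR2HSV));g=((s<60)&(v>110)).astype(np.uint8)*255
    print(f,[(np.round(cv2.minAreaRect(b)[0],1),np.round(cv2.minAreaRect(b)[1],1)) for b in blobs(g,(295,245,376,310),400)],"scoop",[(np.round(cen(b),1),cv2.contourArea(b)) for b in blobs(g,(240,365,400,470),300)])
s=bot.state();print(s["finger_force"],s["opening"],s["time_s"],np.abs(s["joint_velocities"]).max())
print(job.hand_in())
E
```

```text
scene0 [(array([335. , 278.5]), array([53., 68.]))] scoop [(array([355.4, 420.2]), 1908.0)]
scene9 [(array([335. , 278.5]), array([53., 68.]))] scoop [(array([344.7, 416.8]), 1874.5)]
30.29869258403778 0.10684439976962405 27.2 0.0022754568645084617
the job is handed in; nothing more can be done
None
```

I handed the job in at 27.2 s: all four castings are in the dish, which has not moved; the scoop is back in the tray and let go; and the gripper holds the lid's bar with the lid measured at about 0.785 rad (45 degrees).

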